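# Pull the hot combustion boat out of the cooling rack with the hooked pick

### The arm

A 6-joint arm with a two-finger parallel gripper is mounted at the origin on the work surface. World frame = base frame: x ahead of the robot, y to its left, z up, the work surface at z = 0. Lengths are in mm, angles in rad, forces in N, time in s.
With the tool pointing down it reaches from about 350 to 875 mm from the base axis. Payload 4.2 kg.
Tool frame: the origin (TCP) lies at the very end of the fingers, on their centre line; the grasp point (between the pads) lies 19 mm behind it; z points along the fingers, y is the direction in which the jaws open and shut (so a half turn about z gives the same grasp; the last joint's range is limited). The gripper opens to 85 mm and grips with 20 to 120 N. Pads are 22 mm wide; open, the fingers measure 114 mm over their backs; the gripper's body (76 mm by 85 mm) begins 54 mm behind the grasp point. The pads swing forward as they close: fully open they stand 13 mm farther back than shut.
Start: joints at [-0.997, 0.385, 0.008, 0, -1.194, -0.259], TCP at [193.532, -594.26, 193.512] pointing down, gripper open.
Joint ranges: [-3.14, 3.14], [-1.21, 2.06], [-1.07, 1.41], [-3.16, 2.05], [-2.99, -0.16], [-3.1, 3.1]. Speed limits (rad/s): [2.79, 2.79, 3.14, 3.14, 3.14, 3.14].

### API

Orientations are given as a unit quaternion [x, y, z, w].
In Python, from bench import arm gives the robot as it stands.
- The arm moves only by the tool apply_moves, never from a script. Its argument "plan" is one flat list of numbers, 5 for each row, row after row: the gripper's target within -1 to 1 (shut at 1, half-way at 0, fully open at -1), then the shift along the world's x, y, z in m, then the turn about the world's z in degrees. A call has 1 to 8 rows; each row is the pose to reach, as a shift and turn from the pose commanded when the call began; what a row does not reach only later rows make up. A row lasts 1/12 s, in which the tool goes at most 41.7 mm and 7.16 degrees, less where a joint would pass 70% of its speed; a pose out of reach is approached as far as the arm can. A call with a gripper value outside its range is refused whole. The fingers move at their own pace and stop on an object; the grip force is fixed at half the most. Time passes only in rows, so rows that repeat a pose let the fingers close. It gives the time, the measured TCP pose, the force and the opening at its end, in the units of the state.
- arm.read_state(): the state, without advancing time (a new reading comes with each control period).
- arm.get_image(name): name is "side" or "top"; returns a dict with "color" (384x512x3 uint8, red, green, blue), "range_z" (384x512 float32, mm along the optical axis (not along the pixel's ray), 0 where there is no reading), "camera_matrix" (3x3 intrinsics, pixels), "camera_from_world" (4x4, takes a point from world to camera coordinates). Camera axes: x right, y down, z forward; pixel columns grow to the right and rows downward; lengths in mm; the calibration is good to about 2 mm. A picture is of the moment at which its call begins.
- arm.job_done(): hands the job in, once; it reports no verdict.
The state is a dict: "clock": time; "joints": joint angles; "joint_vel": joint speeds; "joint_efforts": joint torques, N m; "position": TCP position; "ee_rot": TCP orientation; "contact_force": force on the tool from outside, world axes, zero at the start; "wrist_torque": the same for the moment, N m; "gripper_width": finger opening in mm.
Only numpy, scipy, OpenCV 4.12 (cv2) and the standard library are available. Lean on these libraries where they do the work, as an engineer would, in place of code of your own. Each camera call takes 0.05 s, during which the arm holds its last target.

### The job

The blue combustion boat is still hot and sits deep in one of the two narrow lanes of the cooling rack. Take the hooked pick from its rest, reach the hook down into the lane behind the blue boat and drag the boat towards the open tray at the front of the rack until it stands upright on the tray with no part of it left between the lane walls, never touching the blue boat with the gripper. Leave the white boat where it is in its own lane, and put the pick back on its rest, as it lay at first.

Things in the scene. Friction and masses are not known exactly. Their poses are not given: they have to be found in the camera images.
- pick: Hooked pick, 120 g. Orange handle 110 (x) x 16 x 18 mm; origin at its centre: grip there. Steel shank runs on along +x and turns down at x=80 to a foot 12 wide (y), 6 thick, underside 70 below the origin. Starts level, hook down, on 2 fixed grey posts 84 apart (76 gap for fingers): flared notches, floors 20 wide, 80 above the bench. Posts and pick vary in place and yaw; only the pick is reported.
- rack: Fixed rack 290 (x) x 78 mm. Origin on the bench; +x points from tray into lanes, tray roughly towards the robot. One flat floor, 12 above the bench. Two lanes, x -20 (open mouth) to 130 (back wall), 24 wide, centred at y -19 and 19, grey walls 30 above the floor, open on top. Slate-grey tray x -146 to -20, rim 6 high at front and sides.
- blue_boat: Blue open-topped ceramic boat 80 long (x) x 16 wide x 13 mm tall, about 40 g, loose, slides freely. Origin at the centre of its underside. Starts lying along either lane, front end 15 to 35 mm inside the mouth, at least 35 mm of empty lane behind it.
- white_boat: White boat of the same size and form, lying in the other lane in the same manner; origin at the centre of its underside.
Not all that is in view belongs to the job. Of the things like the pick, leave any that is black; of the rest the smaller one is meant.

How it is judged:
By the outcome, as a careful person would: the job done as asked, in the order asked, and still so for the second after the job is handed in, with the robot touching nothing.
It also fails if it takes over 46 s, if anything falls off the work surface, if the arm or the gripper's body presses on something with over 40 N, if the wrist force passes 120 N, or if a joint passes its speed limit or range.

## Working session

There is one attempt and no reset: what is moved stays moved. The work goes in short steps, Python scripts to look and compute and a tool call to move; the robot and the scene stay as the last step left them, time stands still between calls to the robot, and variables do not carry over. Pictures are saved under pics/ and viewed, and the job is handed in when it is done.

Besides the shell and the picture viewer there is one more tool, called after "Emit:" as a command line: name --argument value ..., lists and objects as JSON in quotes. apply_moves: Moves the arm, as the interface text tells. Its arguments: {"type":"object","properties":{"plan":{"type":"array","items":{"type":"number"}}},"required":["plan"]}

```bash
mkdir -p pics; ls; cat > h.py <<'E'
import numpy as np,cv2
from bench import arm
def grab(n,save=None):
    d=arm.get_image(n)
    if save: cv2.imwrite(f'pics/{save}.png',d['color'][:,:,::-1])
    np.savez(f'/tmp/{n}.npz',**d)
    return d
def load(n): return dict(np.load(f'/tmp/{n}.npz'))
def cloud(d):
    z=d['range_z'].astype(float);K=d['camera_matrix'];h,w=z.shape
    u,v=np.meshgrid(np.arange(w),np.arange(h))
    P=np.stack([(u-K[0,2])/K[0,0]*z,(v-K[1,2])/K[1,1]*z,z,np.ones_like(z)],-1)
    W=P@np.linalg.inv(d['camera_from_world']).T
    W[z==0]=np.nan
    return W[...,:3]
def ray(d,u,v,h):
    K=d['camera_matrix'];T=np.linalg.inv(d['camera_from_world'])
    r=T[:3,:3]@np.array([(u-K[0,2])/K[0,0],(v-K[1,2])/K[1,1],1.]);o=T[:3,3]
    return o+r*(h-o[2])/r[2]
E
python3 - <<'E'
from h import *
for n in('top','side'):
    d=grab(n,n+'0'); print(n,d['camera_matrix'].tolist(),np.linalg.inv(d['camera_from_world']).round(2).tolist())
print(arm.read_state())
E
```

```text
pics
top [[426.32486741664815, 0.0, 265.3810703384569], [0.0, 426.32486741664815, 194.28116059731303], [0.0, 0.0, 1.0]] [[-0.0, -1.0, 0.1, 359.27], [-1.0, 0.0, 0.02, -33.66], [-0.02, -0.1, -1.0, 980.8], [0.0, 0.0, 0.0, 1.0]]
side [[492.5899305255139, 0.0, 256.0140615530346], [0.0, 492.5899305255139, 198.68303793428254], [0.0, 0.0, 1.0]] [[-0.95, -0.22, 0.22, 255.86], [-0.3, 0.71, -0.64, 593.67], [-0.02, -0.67, -0.74, 797.59], [0.0, 0.0, 0.0, 1.0]]
{'clock': 0.1, 'joints': array([-9.97393366e-01,  3.85476527e-01,  6.76498659e-03, -4.00651807e-04,
       -1.19405464e+00, -2.58600187e-01]), 'joint_vel': array([ 1.27915519e-03, -1.91801494e-03,  2.82341927e-03,  1.04133162e-03,
        1.27583329e-05, -2.21075288e-04]), 'joint_efforts': array([-2.55826370e-05, -3.93319488e+01,  1.88930011e+01,  4.19794679e+00,
       -2.57418877e-03,  4.40850556e-06]), 'position': array([ 193.32918727, -593.70820653,  192.53904444]), 'ee_rot': array([-1.56679202e-01,  9.87649038e-01,  9.76171791e-04, -2.27692567e-04]), 'contact_force': array([-0.35307736, -0.74193059, -0.6049766 ]), 'wrist_torque': array([ 0.00805802, -0.01873089,  0.01860749]), 'gripper_width': 85.43398670021907}
```

View pics/top0.png

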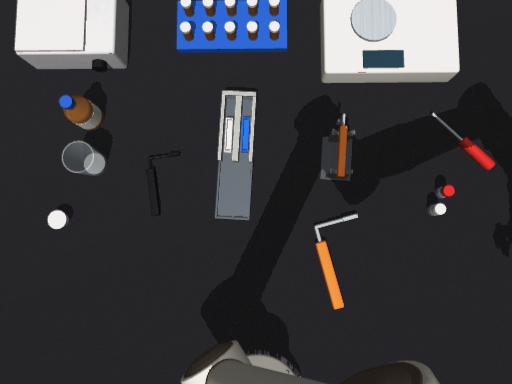

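View pics/side0.png

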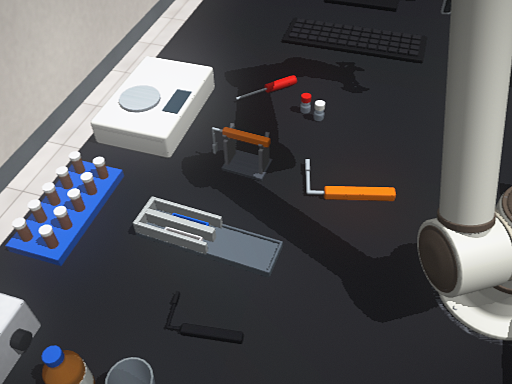

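The top view shows the pick on its posts with the handle at about (342,150) and the hook at (344,118). The large orange pick lies on the bench and a black one is at (153,190). The rack tray is at (235,190). The blue boat is in the right lane at (245,134) and the white boat in the left lane at (229,134). Next I'll measure these.

```bash
python3 - <<'E'
from h import *
for n in('top','side'):
    d=load(n);W=cloud(d);hsv=cv2.cvtColor(d['color'],cv2.COLOR_RGB2HSV)
    H,S,V=[hsv[...,i].astype(int) for i in range(3)]
    masks={'orange':(H>3)&(H<20)&(S>150)&(V>60),'blue':(H>100)&(H<130)&(S>130)&(V>60)}
    for k,m in masks.items():
        c,l,st,ce=cv2.connectedComponentsWithStats(m.astype(np.uint8))
        for i in range(1,c):
            if st[i,4]<40: continue
            P=W[l==i];P=P[~np.isnan(P[:,0])]
            if len(P)<10: continue
            zt=np.percentile(P[:,2],90)
            T=P[P[:,2]>zt-6]
            r=cv2.minAreaRect(T[:,:2].astype(np.float32))
            print(n,k,st[i],ce[i].round(1),'z',np.percentile(P[:,2],[5,50,95]).round(1),'rect',np.round(r[0],1),np.round(r[1],1),round(r[2],1))
# zoom
d=load('top');cv2.imwrite('pics/zt.png',np.hstack([cv2.resize(d['color'][85:225,205:265,::-1],None,fx=4,fy=4,interpolation=2),cv2.resize(d['color'][85:225,310:370,::-1],None,fx=4,fy=4,interpolation=2)]))
d=load('side');cv2.imwrite('pics/zs.png',cv2.resize(d['color'][115:275,125:285,::-1],None,fx=3.7,fy=3.7,interpolation=2))
E
```

```text
top orange [249   7   7   8  41] [252.3  10.7] z [29.8 43.4 55.5] rect [877.7   9.3] [ 2.7 11.8] 8.7
top orange [270   7   8   8  44] [273.4  10.3] z [28.8 41.6 55.3] rect [877.5 -38.4] [16.2  4.3] 83.9
top orange [207   8   7   8  40] [209.8  11.4] z [28.9 40.9 55.6] rect [877.5 108.2] [ 2.2 12.4] 7.7
top orange [228   8   7   7  40] [231.1  11.1] z [32.3 41.3 53.7] rect [877.9  59.9] [ 3.2 11.8] 5.8
top orange [ 63  96  29  27 484] [ 79.1 110.2] z [ 74.7  90.2 105.7] rect [633.8 386.6] [28.5 35.8] 53.7
top orange [337 125  11  52 423] [341.8 150.7] z [ 89.5  97.  100.1] rect [ 537.  -180.9] [ 16.1 107.7] 85.7
top orange [315 240  29  70 830] [329.3 274.9] z [12.8 21.2 24.2] rect [ 273.4 -160.4] [150.5  24.9] 15.0
top blue [ 176    0  112   53 4132] [231.9  28.6] z [ 6.7 19.3 22.4] rect [857.7  61.5] [259.5 123.3] 89.8
top blue [ 59  94  16  15 181] [ 66.3 101.6] z [  2.6 129.5 132.1] rect [637.7 392.8] [26.3 26.2] 49.2
top blue [241 116   9  37 271] [244.8 134.2] z [11.9 16.  26.4] rect [591.6  28.4] [16.4 80.4] 87.6
side orange [223 127  48  20 457] [246.3 136.5] z [83.  95.2 98.8] rect [ 538.1 -180.2] [ 26.7 108.7] 79.2
side orange [324 186  72  15 986] [359.5 192.9] z [ 2.7 19.4 23.3] rect [ 275.7 -160.1] [149.7  27.9] 14.8
side orange [ 42 350  43  34 949] [ 65.2 370.3] z [ 75.2  92.2 106.8] rect [633.3 395.1] [37.1 28.2] 63.5
side blue [   5  161  119  105 3975] [ 67. 217.] z [ 4.8 19.8 22.9] rect [858.3  60.2] [263.2 125.9] 89.6
side blue [172 213  37  13 116] [190.8 218.7] z [17.7 23.3 26.7] rect [593.1  23.2] [17.2 79.6] 77.1
side blue [ 41 345  23  23 383] [ 52.3 355.7] z [116.4 130.  132.3] rect [638.  392.8] [27.  27.5] 81.5
```

View pics/zt.png

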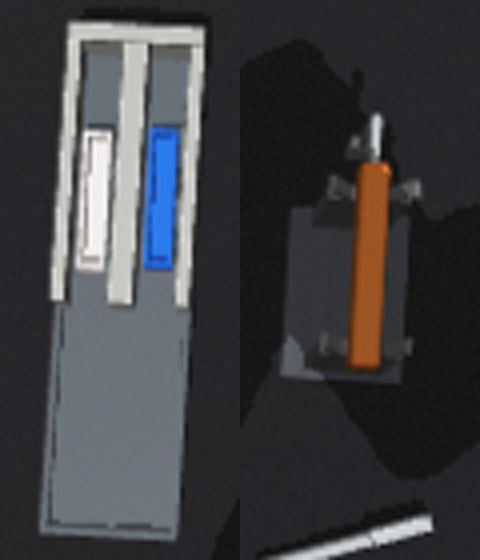

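View pics/zs.png

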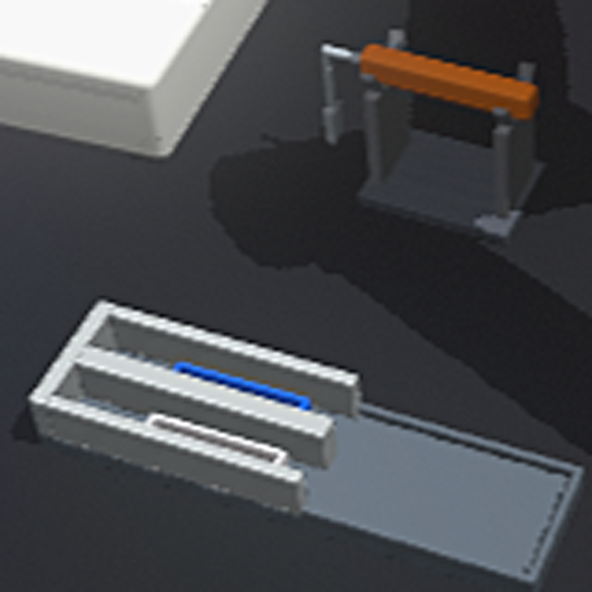

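```bash
cat > m.py <<'E'
from h import *
def line(P):
    c=P.mean(0);u,s,v=np.linalg.svd(P-c);d=v[0]*np.sign(v[0,0]);return c,np.degrees(np.arctan2(d[1],d[0]))
def rect(P):
    P=P.astype(np.float32);(c,(w,h),a)=cv2.minAreaRect(P)
    if w<h: a+=90; w,h=h,w
    a=(a+90)%180-90
    return np.round(c,1),round(w,1),round(h,1),round(a,2)
def top(d,u0,u1,v0,v1,z0,z1,extra=None):
    W=cloud(d)[v0:v1,u0:u1].reshape(-1,3)
    k=(W[:,2]>z0)&(W[:,2]<z1)
    if extra is not None:k&=extra[v0:v1,u0:u1].ravel()
    return W[k]
E
python3 - <<'E'
from m import *
for n,b in(('top',(205,265,85,225)),('side',(120,290,190,275))):
    d=load(n)
    P=top(d,*b,38,47); print(n,'walls',rect(P[:,:2]),line(P[:,:2]),np.median(P[:,2]),len(P))
    P=top(d,*b,6,60); print(n,'rack all',rect(P[:,:2]),line(P[:,:2]),len(P))
    P=top(d,*b,9,15); print(n,'floor z',np.median(P[:,2]))
    hsv=cv2.cvtColor(d['color'],cv2.COLOR_RGB2HSV);m=(hsv[...,0]>100)&(hsv[...,0]<130)&(hsv[...,1]>130)&(hsv[...,2]>60)
    P=top(d,*b,9,35,m); print(n,'blue',rect(P[:,:2]),line(P[:,:2]))
    # pick
for n,b in(('top',(310,370,100,180)),('side',(205,280,115,185))):
    d=load(n);hsv=cv2.cvtColor(d['color'],cv2.COLOR_RGB2HSV);m=(hsv[...,0]>3)&(hsv[...,0]<20)&(hsv[...,1]>150)&(hsv[...,2]>60)
    P=top(d,*b,94,103,m); print(n,'handle top',rect(P[:,:2]),line(P[:,:2]),np.median(P[:,2]))
    P=top(d,*b,30,115,~m); P=P[P[:,0]>596] ;print('hook pts',P.round(0)[:12].tolist())
    P=top(d,*b,25,115,~m); P=P[P[:,0]<596];print('posts zmax',np.percentile(P[:,2],[50,90,99]))
# edges by ray at handle top z=98 in top
d=load('top');hsv=cv2.cvtColor(d['color'],cv2.COLOR_RGB2HSV);m=((hsv[...,0]>3)&(hsv[...,0]<20)&(hsv[...,1]>150)&(hsv[...,2]>60))
m[:,:310]=0;m[:,370:]=0;m[:115]=0;m[180:]=0
v,u=np.nonzero(m);Q=np.array([ray(d,a,b,98)[:2] for a,b in zip(u,v)]);print('ray98',rect(Q),line(Q))
E
```

```text
top walls (array([608.2,  45.5]), 160.1, 78.1, -3.42) (array([613.54935977,  44.90014906]), np.float64(-3.250061798363397)) 41.58577804948618 1027
top rack all (array([557.9,  47.5]), 323.5, 91.5, -6.26) (array([544.90679362,  49.59473705]), np.float64(-3.4391335155332388)) 4467
top floor z 11.946594952046098
top blue (array([594.2,  28.8]), 85.7, 17.5, -2.43) (array([593.08578178,  28.71484397]), np.float64(-2.5216213292667287))
side walls (array([609.3,  44.9]), 160.8, 81.5, -3.06) (array([613.20995307,  46.84185512]), np.float64(-3.4673761346595926)) 41.70336420935428 1217
side rack all (array([544.9,  49.4]), 291.6, 82.7, -3.59) (array([546.85239016,  51.72195101]), np.float64(-2.230285514522419)) 5615
side floor z 12.000226073463693
side blue (array([597.4,  19.1]), 89.7, 12.0, -5.34) (array([592.57375222,  21.46242513]), np.float64(-3.490403192332062))
top handle top (array([ 537. , -180.9]), 107.7, 16.1, -4.28) (array([ 536.26409784, -180.65188052]), np.float64(-4.524663229004854)) 97.31356978351732
hook pts [[617.0, -185.0, 92.0], [617.0, -187.0, 94.0], [618.0, -190.0, 89.0],
[... 167 characters left out ...]
0, -190.0, 87.0], [616.0, -184.0, 73.0]]
posts zmax [79.56956382 96.1065005  98.96069185]
side handle top (array([ 538.1, -180.2]), 108.7, 26.7, -10.79) (array([ 536.95967451, -179.66602362]), np.float64(-4.433992515574319)) 96.86483147670157
hook pts [[619.0, -188.0, 92.0], [617.0, -190.0, 91.0], [621.0, -188.0, 88.0], [618.0, -187.0, 90.0], [614.0, -184.0, 93.0], [613.0, -187.0, 91.0], [611.0, -187.0, 91.0], [608.0, -186.0, 93.0], [606.0, -187.0, 92.0], [621.0, -186.0, 87.0], [617.0, -185.0, 89.0], [614.0, -183.0, 91.0]]
posts zmax [57.30117956 92.59132637 98.32683103]
ray98 (array([ 537.7, -179.7]), 109.7, 17.6, -4.5) (array([ 537.05786838, -179.92567578]), np.float64(-4.603268735763867))
```

```bash
cat >> m.py <<'E'
O=np.array([546.,49.2]);yaw=np.radians(-3.4)
R=np.array([[np.cos(yaw),-np.sin(yaw)],[np.sin(yaw),np.cos(yaw)]])
def rk(P): return (np.asarray(P)-O)@R
def wd(p): return O+R@np.asarray(p)
E
python3 - <<'E'
from m import *
d=load('top');c=d['color'];g=cv2.cvtColor(c,cv2.COLOR_RGB2GRAY)
hsv=cv2.cvtColor(c,cv2.COLOR_RGB2HSV);m=(hsv[...,0]>100)&(hsv[...,0]<130)&(hsv[...,1]>130)&(hsv[...,2]>60)
m[:110]=0;m[160:]=0;m[:,:220]=0;m[:,260:]=0
v,u=np.nonzero(m);Q=rk([ray(d,a,b,25)[:2] for a,b in zip(u,v)]);print('blue rk',Q.min(0),Q.max(0),np.median(Q,0))
# white walls, ray at z=42
w=(hsv[...,1]<60)&(hsv[...,2]>150)
w[:,:215]=0;w[:,260:]=0;w[:88]=0;w[170:]=0
v,u=np.nonzero(w);Q=rk([ray(d,a,b,42)[:2] for a,b in zip(u,v)])
print('walls', np.percentile(Q,[0,1,50,99,100],axis=0).round(1).tolist())
for s in (0,30,60,90,115):
    k=abs(Q[:,0]-s)<6; print(s,np.histogram(Q[k,1],bins=np.arange(-45,46,3))[0])
P=top(d,205,265,85,225,38,47);q=rk(P[:,:2]);print('depth walls',q.min(0),q.max(0))
for s in (0,30,60,90,115):
    k=abs(q[:,0]-s)<10; print(s,np.histogram(q[k,1],bins=np.arange(-45,46,3))[0])
E
```

```text
blue rk [  4.89063433 -27.04715625] [88.73410195 -9.31563711] [ 46.5765788  -18.35457434]
walls [[-17.7, -38.1], [-15.5, -37.7], [57.3, 4.4], [140.5, 38.2], [141.3, 38.7]]
0 [ 0  0  5  7  5  0  0  0  0  0  0  0  0  6  9  7  5  5  3  3  5  4  3  3
  0  0 11  7  0  0]
30 [ 0  0  5  5  5  0  0  0  0  0  0  0  0  6  9  5  6  4  5  6  9  5  2  8
  0  1 10  5  0  0]
60 [0 0 5 5 5 0 0 0 0 0 0 0 0 8 7 5 8 2 5 8 7 5 9 8 0 2 8 5 0 0]
90 [ 0  0  5  7  3  0  0  0  0  0  0  0  1  9  5  5 10  0  0  0  0  0  0  0
  0  4  6  5  0  0]
115 [ 0  0  4  8  4  0  0  0  0  0  0  0  1  5  5 10  5  0  0  0  0  0  0  0
  0  5  6  7  0  0]
depth walls [-17.75736941 -39.11404189] [142.3817871   39.03879911]
0 [ 0  0 13 14  9  0  0  0  0  0  0  0  6 10 13 10 10  6  0  0  0  0  0  0
  0  8 14 11  0  0]
30 [ 0  1 15 10  9  0  0  0  0  0  0  0  3 10 14 11 14  3  0  0  0  0  0  0
  0  8 14  9  0  0]
60 [ 0  0 13  9  9  0  0  0  0  0  0  0  2 13 13  9 15  3  0  0  0  0  0  0
  0  9 13  9  0  0]
90 [ 0  0  9 11  8  0  0  0  0  0  0  0  3 13  9 11 12  2  0  0  0  0  0  0
  0 10 11  9  0  0]
115 [ 0  0 11 13  7  0  0  0  0  0  0  0  8  8 12 13  9  3  0  0  0  0  0  0
  0  9 10  9  0  0]
```

Emit:
apply_moves --plan '[-1, 0.03, 0.036, 0, -3, -1, 0.06, 0.072, 0, -6, -1, 0.085, 0.102, 0, -9, -1, 0.11, 0.132, 0, -12, -1, 0.135, 0.162, 0, -15, -1, 0.16, 0.192, 0, -18, -1, 0.185, 0.222, 0, -21, -1, 0.21, 0.252, 0, -22.5]'

```text
clock: 0.77
position: [404.2, -340.3, 193.3]
ee_rot: [0.04, 0.999, 0.0, -0.0]
contact_force: [0.7, 0.8, -0.9]
gripper_width: 85.0
```

Emit:
apply_moves --plan '[-1, 0.025, 0.03, 0, 0, -1, 0.05, 0.06, 0, 0, -1, 0.075, 0.09, 0, 0, -1, 0.1, 0.12, 0, 0, -1, 0.12, 0.145, 0, 0, -1, 0.134, 0.162, -0.02, 0, -1, 0.134, 0.162, -0.045, 0, -1, 0.134, 0.162, -0.045, 0]'

```text
clock: 1.43
position: [534.5, -178.1, 143.2]
ee_rot: [0.038, 0.999, 0.001, -0.005]
contact_force: [-0.8, 0.3, -1.1]
gripper_width: 85.7
```

```bash
python3 - <<'E'
from h import *
s=arm.read_state();print(s);q=s['ee_rot'];print(2*np.degrees(np.arctan2(q[1],q[0]))-90)
d=grab('top','top1');d2=grab('side','side1')
E
```

```text
{'clock': 1.4333, 'joints': array([-0.03542391,  0.32833191, -0.21016983, -0.00268724, -1.04288478,
       -1.61081724]), 'joint_vel': array([-0.03139815, -0.0407878 ,  0.04628359,  0.03471172, -0.07736281,
        0.00343763]), 'joint_efforts': array([ 8.28792192e-01, -3.76460552e+01,  1.97988117e+01,  4.49388519e+00,
        5.06919902e-01, -1.85721618e-02]), 'position': array([ 534.52255045, -178.06322321,  143.15470873]), 'ee_rot': array([ 0.03839538,  0.99924793,  0.00114493, -0.00529772]), 'contact_force': array([-0.79247587,  0.28446895, -1.08092702]), 'wrist_torque': array([-0.02408503,  0.19399945,  0.02108887]), 'gripper_width': 85.73789037872834}
85.59906720817969
```

View pics/side1.png

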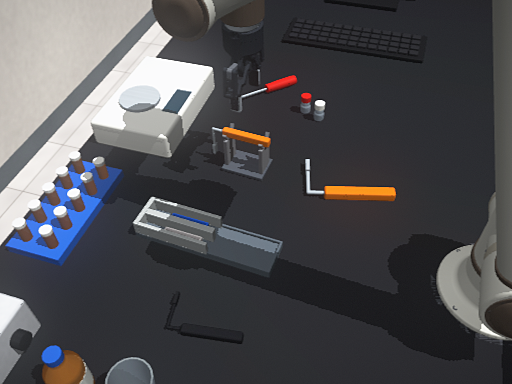

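```bash
python3 - <<'E'
from h import *
for n in('top','side'):
    d=load(n)
    for p in ([534.5,-178.1,143.2],[534.5,-178.1,156.2],[531.5,-218,156.2],[537.5,-138,156.2],[537,-180,98]):
        c=d['camera_from_world']@np.array(p+[1]);q=d['camera_matrix']@c[:3];print(n,p,(q[:2]/q[2]).round(1),c[2].round(0))
d=load('side');W=cloud(d)
for (u,v) in((235,103),(236,98),(257,82),(258,75)): print(u,v,W[v,u])
img=np.hstack([cv2.resize(load('top')['color'][90:190,290:390,::-1],None,fx=4,fy=4),cv2.resize(d['color'][60:160,190:290,::-1],None,fx=4,fy=4)]);cv2.imwrite('pics/z1.png',img)
E
```

```text
top [534.5, -178.1, 143.2] [344.5 147.4] 848.0
top [534.5, -178.1, 156.2] [345.7 146. ] 835.0
top [531.5, -218, 156.2] [366.1 147.4] 834.0
top [537.5, -138, 156.2] [325.1 144.7] 836.0
top [537, -180, 98] [341.8 150.7] 894.0
side [534.5, -178.1, 143.2] [246.6 118.3] 1036.0
side [534.5, -178.1, 156.2] [246.5 113.3] 1026.0
side [531.5, -218, 156.2] [253.7 102.3] 1051.0
side [537.5, -138, 156.2] [238.8 124.9] 1001.0
side [537, -180, 98] [246.5 134. ] 1071.0
235 103 [ 537.97672652 -125.26825293  219.88840411]
236 98 [ 529.53587298 -110.34341901  243.85542393]
257 82 [ 524.39646194 -221.30997875  206.68020275]
258 75 [ 522.12256714 -221.70600522  223.66819892]
```

View pics/z1.png

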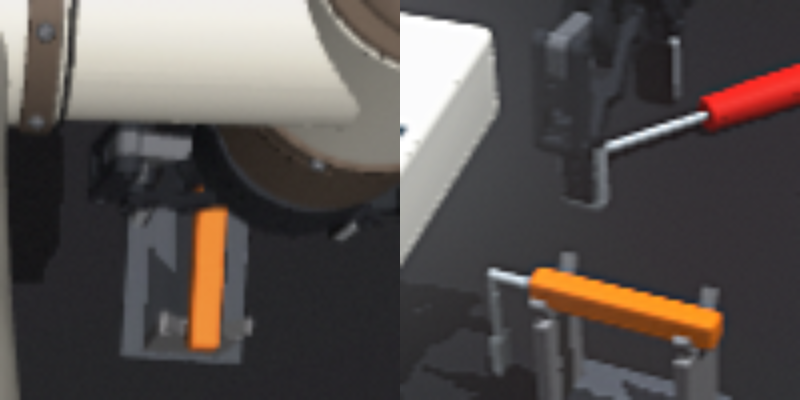

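```bash
python3 - <<'E'
from h import *
s=arm.read_state();print(s['position'],s['clock'])
d=grab('side');W=cloud(d)
for v in range(84,128,3): print(v,[tuple(W[v,u].round(0).astype(int)) if W[v,u,0]==W[v,u,0] else None for u in range(228,248,4)])
E
```

```text
[ 536.74891643 -180.36569045  147.8175676 ] 1.5333
84 [(np.int64(543), np.int64(-109), np.int64(273)), (np.int64(535), np.int64(-109), np.int64(274)), (np.int64(530), np.int64(-114), np.int64(272)), (np.int64(529), np.int64(-134), np.int64(259)), (np.int64(650), np.int64(-487), np.int64(0))]
87 [(np.int64(552), np.int64(-130), np.int64(251)), (np.int64(548), np.int64(-139), np.int64(245)), (np.int64(530), np.int64(-114), np.int64(266)), (np.int64(529), np.int64(-133), np.int64(253)), (np.int64(647), np.int64(-479), np.int64(-4))]
90 [(np.int64(547), np.int64(-116), np.int64(254)), (np.int64(540), np.int64(-119), np.int64(254)), (np.int64(530), np.int64(-114), np.int64(259)), (np.int64(529), np.int64(-132), np.int64(247)), (np.int64(641), np.int64(-461), np.int64(0))]
93 [(np.int64(545), np.int64(-109), np.int64(253)), (np.int64(537), np.int64(-110), np.int64(254)), (np.int64(530), np.int64(-112), np.int64(254)), (np.int64(527), np.int64(-127), np.int64(244)), (np.int64(638), np.int64(-450), np.int64(-2))]
96 [(np.int64(544), np.int64(-107), np.int64(248)), (np.int64(535), np.int64(-1
[... 1858 characters left out ...]
(638), np.int64(-325), np.int64(1)), (np.int64(630), np.int64(-331), np.int64(-1)), (np.int64(620), np.int64(-333), np.int64(-1)), (np.int64(610), np.int64(-336), np.int64(-1)), (np.int64(601), np.int64(-341), np.int64(-2))]
123 [(np.int64(635), np.int64(-317), np.int64(-1)), (np.int64(580), np.int64(-207), np.int64(98)), (np.int64(616), np.int64(-323), np.int64(-1)), (np.int64(605), np.int64(-324), np.int64(0)), (np.int64(596), np.int64(-326), np.int64(1))]
126 [(np.int64(631), np.int64(-305), np.int64(0)), (np.int64(578), np.int64(-202), np.int64(93)), (np.int64(613), np.int64(-313), np.int64(-3)), (np.int64(603), np.int64(-317), np.int64(-3)), (np.int64(591), np.int64(-314), np.int64(2))]
```

Emit:
apply_moves --plan '[-1, 0, 0, -0.015, 0, -1, 0, 0, -0.03, 0, -1, 0, 0, -0.03, 0, -1, 0, 0, -0.03, 0]'

```text
clock: 1.92
position: [537.6, -181.2, 119.6]
ee_rot: [0.039, 0.999, -0.0, 0.0]
contact_force: [0.5, -0.7, 0.9]
gripper_width: 85.5
```

```bash
python3 - <<'E'
from h import *
s=arm.read_state();print(s['position'],s['clock'],s['joints'])
d=grab('side','side2');W=cloud(d)
for v in range(96,145,3): print(v,[tuple(W[v,u].round(0).astype(int).tolist()) for u in range(228,248,4)])
E
```

```text
[ 537.60136192 -181.15813656  119.62525432] 1.9167 [-3.91477345e-02  3.51141968e-01 -2.42620945e-01  6.43642409e-04
 -9.76115588e-01 -1.61079830e+00]
96 [(545, -110, 246), (538, -111, 246), (530, -112, 247), (530, -134, 232), (626, -416, 14)]
99 [(549, -118, 232), (548, -136, 220), (530, -112, 240), (531, -135, 224), (628, -422, 0)]
102 [(548, -116, 227), (541, -119, 226), (531, -112, 233), (528, -127, 223), (624, -411, -1)]
105 [(546, -110, 224), (539, -113, 224), (531, -111, 227), (530, -130, 214), (620, -399, -1)]
108 [(547, -111, 216), (538, -107, 221), (531, -110, 221), (530, -130, 206), (617, -388, -2)]
111 [(652, -363, -1), (545, -125, 199), (538, -128, 199), (531, -131, 198), (612, -375, -1)]
114 [(648, -352, -2), (546, -125, 192), (538, -126, 193), (531, -131, 190), (608, -364, -2)]
117 [(642, -335, 3), (547, -127, 183), (538, -126, 186), (531, -131, 183), (603, -348, 2)]
120 [(639, -327, 0), (630, -332, -2), (542, -135, 170), (532, -133, 174), (600, -339, -1)]
123 [(634, -312, 3), (580, -207, 98), (616, -324, -2), (605, -322, 2), (597, -329, -2)]
126 [(632, -307, -3), (579, -203, 92), (611, -310, 0), (603, -315, -2), (593, -318, -2)]
129 [(580, -182, 100), (574, -189, 96), (564, -188, 99), (597, -300, 2), (589, -306, -1)]
132 [(578, -176, 97), (570, -179, 97), (561, -180, 98), (553, -182, 98), (545, -187, 96)]
135 [(579, -176, 88), (570, -176, 90), (560, -175, 94), (551, -178, 93), (542, -179, 95)]
138 [(578, -173, 82), (576, -192, 67), (561, -177, 83), (550, -173, 89), (541, -175, 89)]
141 [(578, -171, 75), (577, -191, 58), (593, -258, -2), (584, -261, -2), (574, -262, 0)]
144 [(578, -171, 67), (577, -191, 50), (588, -244, 1), (581, -251, -2), (570, -251, 0)]
```

View pics/side2.png

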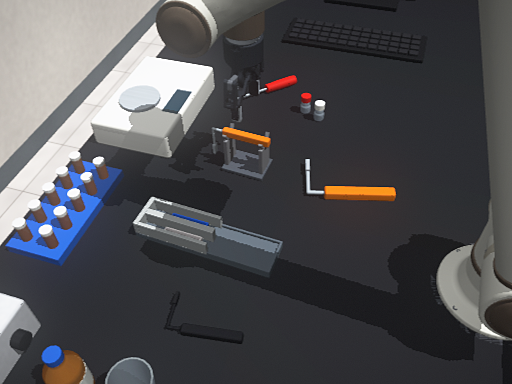

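Emit:
apply_moves --plan '[0.8, 0, 0, 0, 0, 0.8, 0, 0, 0, 0, 0.8, 0, 0, 0, 0, 0.8, 0, 0, 0, 0, 0.8, 0, 0, 0, 0, 0.8, 0, 0, 0, 0, 0.8, 0, 0, 0, 0, 0.8, 0, 0, 0, 0]'

```text
clock: 2.63
position: [537.5, -180.2, 118.5]
ee_rot: [0.039, 0.999, -0.0, -0.0]
contact_force: [-0.6, 0.0, -0.9]
gripper_width: 8.3
```

```bash
python3 - <<'E'
from h import *
s=arm.read_state();print(s['position'],s['clock'],s['gripper_width'])
d=grab('side','side3');W=cloud(d)
cv2.imwrite('pics/z3.png',cv2.resize(d['color'][60:160,190:290,::-1],None,fx=5,fy=5))
for v in range(90,135,3): print(v,[tuple(W[v,u].round(0).astype(int).tolist()) for u in range(232,262,4)])
E
```

```text
[ 537.52057934 -180.21629269  118.48124166] 2.6333 8.285756733422689
90 [(541, -122, 252), (534, -123, 252), (530, -134, 245), (532, -162, 226), (524, -162, 228), (524, -188, 210), (609, -469, 1), (593, -453, 15)]
93 [(541, -121, 245), (532, -119, 249), (530, -133, 240), (532, -162, 219), (524, -162, 221), (525, -189, 202), (605, -456, 0), (596, -463, -2)]
96 [(542, -122, 238), (533, -119, 242), (528, -128, 236), (535, -170, 206), (525, -166, 210), (526, -192, 192), (600, -441, 2), (591, -447, 0)]
99 [(547, -133, 222), (537, -129, 227), (529, -129, 228), (528, -150, 214), (525, -165, 204), (526, -191, 185), (598, -434, -2), (589, -440, -4)]
102 [(654, -398, 2), (544, -147, 206), (531, -135, 216), (527, -146, 210), (526, -167, 195), (525, -188, 180), (593, -419, -1), (584, -426, -3)]
105 [(651, -390, -1), (640, -392, -1), (543, -164, 186), (528, -147, 201), (528, -170, 185), (525, -188, 172), (590, -409, -2), (580, -411, -1)]
108 [(645, -374, 2), (636, -379, 0), (544, -166, 177), (534, -162, 182), (527, -169, 178), (526, -189, 164), (586, -395, 0), (575, -398, 0)]
111 [(641, -362, 2),
[... 556 characters left out ...]
 99), (615, -319, 2), (606, -325, -1), (595, -324, 3), (587, -333, -3), (576, -333, 0), (567, -336, 0), (558, -341, -2)]
126 [(578, -202, 93), (612, -312, -1), (603, -315, -2), (592, -315, 1), (-9223372036854775808, -9223372036854775808, -9223372036854775808), (573, -322, 0), (563, -324, 0), (554, -330, -3)]
129 [(573, -187, 98), (-9223372036854775808, -9223372036854775808, -9223372036854775808), (598, -302, 0), (590, -308, -3), (579, -309, -1), (569, -310, 0), (560, -314, -1), (551, -319, -2)]
132 [(570, -178, 97), (561, -180, 98), (553, -184, 97), (545, -186, 97), (537, -189, 96), (566, -300, -1), (556, -304, -1), (547, -307, -1)]<stdin>:5: RuntimeWarning: invalid value encountered in cast
```

View pics/z3.png

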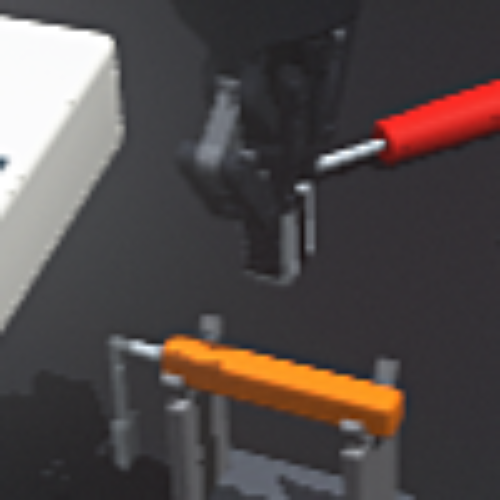

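```bash
python3 - <<'E'
from h import *
d=load('side');K=d['camera_matrix'];T=np.linalg.inv(d['camera_from_world']);o=T[:3,3]
W=cloud(d)
for u in (241,244,247,249):
    col=[v for v in range(95,125) if W[v,u,2]>120]; v=max(col); print(u,v,W[v,u],[ (o+(T[:3,:3]@np.array([(u-K[0,2])/K[0,0],(v+.5-K[1,2])/K[1,1],1.]))*t).round(1).tolist() for y in (-162,-166) for t in [(y-o[1])/(T[:3,:3]@np.array([(u-K[0,2])/K[0,0],(v+.5-K[1,2])/K[1,1],1.]))[1]]])
t=grab('top','top3');W=cloud(t)
m=(W[...,2]>105)&(abs(W[...,1]+180)<60)&(abs(W[...,0]-537)<60);P=W[m];print(len(P),np.percentile(P[:,2],[0,1,5,20,50]) if len(P) else 0)
E
```

```text
241 114 [ 540.80792784 -162.47940696  164.77692099] [[540.7, -162.0, 163.9], [542.2, -166.0, 160.5]]
244 115 [ 536.86217305 -169.30621343  157.92530126] [[534.2, -162.0, 162.8], [535.7, -166.0, 159.4]]
247 116 [ 530.46778147 -169.63089034  156.51549293] [[527.8, -162.0, 161.6], [529.2, -166.0, 158.3]]
249 114 [ 526.95686611 -172.53030944  160.30352152] [[523.3, -162.0, 167.8], [524.7, -166.0, 164.4]]
7553 [160.84265626 211.65143254 260.28667301 449.28936218 504.85881018]
```

The state's TCP z reads about 40 mm below the fingertips seen in the camera. The handle and rack heights do match the spec, so I'll trust the images, open the gripper and descend in checked steps.

Emit:
apply_moves --plan '[-1, 0, 0, 0, 0, -1, 0, 0, 0, 0, -1, 0, 0, 0, 0, -1, 0, 0, 0, 0, -1, 0, 0, -0.015, 0, -1, 0, 0, -0.03, 0, -1, 0, 0, -0.05, 0, -1, 0, 0, -0.05, 0]'

```text
clock: 3.4
position: [534.6, -179.7, 64.9]
ee_rot: [0.039, 0.999, 0.001, -0.004]
contact_force: [-0.3, 1.0, -0.2]
gripper_width: 85.5
```

Emit:
apply_moves --plan '[-1, 0, 0, 0, 0, -1, 0, 0, 0, 0]'

```text
clock: 3.57
position: [538.3, -180.5, 69.4]
ee_rot: [0.039, 0.999, -0.0, 0.001]
contact_force: [0.1, 0.7, 1.0]
gripper_width: 85.3
```

```bash
python3 - <<'E'
from h import *
s=arm.read_state();print(s['position'],s['clock'],s['gripper_width'],s['contact_force'])
d=grab('side','side4')
cv2.imwrite('pics/z4.png',cv2.resize(d['color'][60:180,180:300,::-1],None,fx=5,fy=5))
W=cloud(d);
for u in range(228,270,3):
    c=[v for v in range(90,170) if W[v,u,2]>105]
    if c: print(u,max(c),W[max(c),u].round(0))
E
```

```text
[ 538.31125735 -180.47107098   69.41716801] 3.5667 85.30061284739011 [0.0602316  0.66228914 1.00903302]
228 128 [ 549. -108.  169.]
231 129 [ 542. -106.  170.]
234 139 [ 548. -133.  120.]
237 140 [ 541. -132.  120.]
240 140 [ 534. -132.  121.]
243 120 [ 529. -140.  170.]
246 115 [ 523. -142.  182.]
249 111 [ 545. -224.  126.]
252 113 [ 538. -223.  123.]
255 114 [ 530. -221.  123.]
258 114 [ 524. -223.  123.]
261 91 [ 522. -240.  172.]
```

View pics/z4.png

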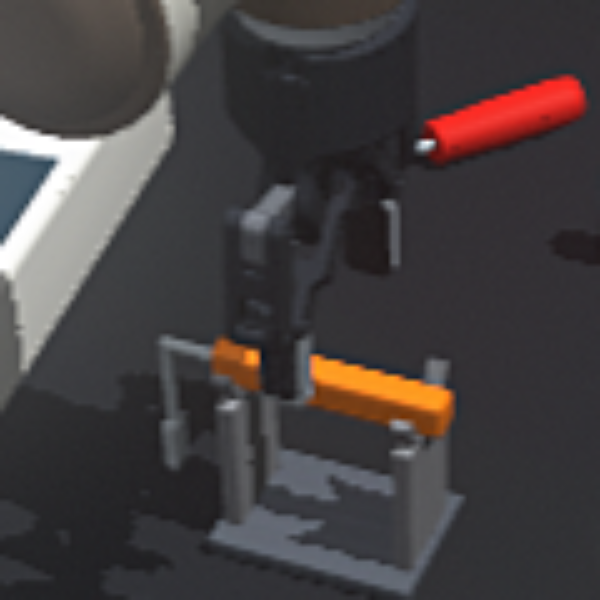

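Emit:
apply_moves --plan '[-1, 0, 0, -0.015, 0, -1, 0, 0, -0.03, 0, -1, 0, 0, -0.038, 0, -1, 0, 0, -0.038, 0, -1, 0, 0, -0.038, 0]'

```text
clock: 4.03
position: [538.0, -180.4, 31.1]
ee_rot: [0.039, 0.999, -0.0, 0.0]
contact_force: [0.6, -0.3, 0.3]
gripper_width: 85.7
```

```bash
python3 - <<'E'
from h import *
s=arm.read_state();print(s['position'],s['clock'],s['gripper_width'],s['contact_force'])
d=grab('side','side5')
cv2.imwrite('pics/z5.png',cv2.resize(d['color'][60:180,180:300,::-1],None,fx=5,fy=5))
W=cloud(d)
for u in range(231,245,2):
    c=[v for v in range(90,175) if abs(W[v,u,1]+131)<9 and W[v,u,2]>50]
    if c: print(u,max(c),W[max(c),u].round(0))
E
```

```text
[ 537.96179502 -180.40027512   31.06413833] 4.0333 85.69467622348726 [ 0.64869088 -0.31392182  0.32143851]
231 136 [ 552. -127.  132.]
233 151 [ 552. -133.   85.]
235 151 [ 544. -125.   95.]
237 153 [ 543. -133.   82.]
239 154 [ 538. -131.   83.]
241 154 [ 532. -128.   86.]
243 152 [ 530. -136.   86.]
```

View pics/z5.png

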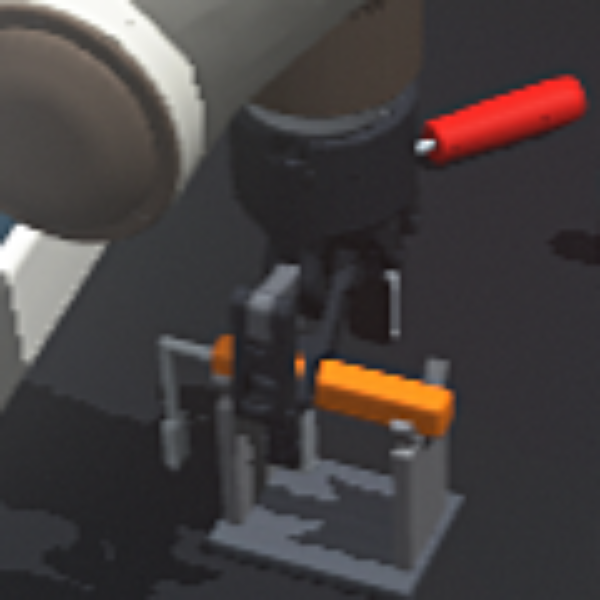

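The left finger now stands beside the handle at mid-length, crop (270,450). Its tip is at z about 83 while open, which is the height I wanted. I'll close the gripper.

Emit:
apply_moves --plan '[1, 0, 0, 0, 0, 1, 0, 0, 0, 0, 1, 0, 0, 0, 0, 1, 0, 0, 0, 0, 1, 0, 0, 0, 0, 1, 0, 0, 0, 0, 1, 0, 0, 0, 0, 1, 0, 0, 0, 0]'

```text
clock: 4.75
position: [537.8, -180.4, 30.9]
ee_rot: [0.039, 0.999, -0.0, 0.0]
contact_force: [0.4, 0.2, 1.5]
gripper_width: 15.0
```

Emit:
apply_moves --plan '[1, 0, 0, 0.01, 0, 1, 0, 0, 0.02, 0, 1, 0, 0, 0.035, 0, 1, 0, 0, 0.05, 0, 1, 0, 0, 0.065, 0, 1, 0, 0, 0.08, 0, 1, 0, 0, 0.08, 0, 1, 0, 0, 0.08, 0]'

```text
clock: 5.42
position: [538.0, -180.2, 111.6]
ee_rot: [0.039, 0.999, 0.0, 0.001]
contact_force: [-0.3, 0.2, -2.4]
gripper_width: 15.0
```

```bash
python3 - <<'E'
from m import *
s=arm.read_state();print(s['position'],s['clock'],s['gripper_width'],s['contact_force'],s['ee_rot'])
d=grab('side','side6')
cv2.imwrite('pics/z6.png',cv2.resize(d['color'][50:170,180:300,::-1],None,fx=5,fy=5))
hsv=cv2.cvtColor(d['color'],cv2.COLOR_RGB2HSV);m=(hsv[...,0]>3)&(hsv[...,0]<20)&(hsv[...,1]>150)&(hsv[...,2]>60)
P=top(d,205,280,80,185,110,200,m);print('handle z',np.percentile(P[:,2],[5,50,95]),rect(P[:,:2]))
E
```

```text
[ 538.02112365 -180.16598932  111.63287976] 5.4167 15.021268365240383 [-0.30845423  0.21570366 -2.35810761] [3.90412081e-02 9.99236749e-01 1.60489627e-04 1.29505606e-03]
handle z [162.73828806 174.47570228 179.17595388] (array([ 538.7, -177.2]), 109.2, 21.1, -1.79)
```

View pics/z6.png

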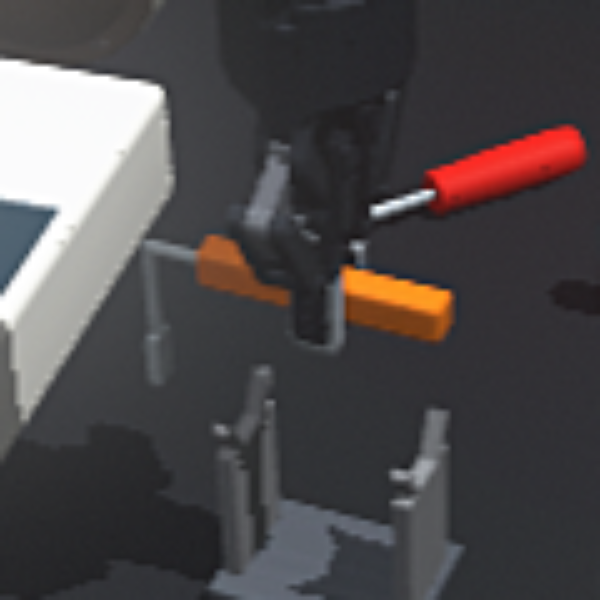

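Emit:
apply_moves --plan '[1, 0.004, 0.025, 0, 0.2, 1, 0.009, 0.055, 0, 0.4, 1, 0.015, 0.085, 0, 0.6, 1, 0.02, 0.115, 0, 0.8, 1, 0.025, 0.145, 0, 1.1, 1, 0.03, 0.175, 0, 1.1, 1, 0.034, 0.2, 0, 1.1, 1, 0.0355, 0.209, 0, 1.1]'

```text
clock: 6.13
position: [572.8, 31.6, 109.1]
ee_rot: [0.028, 1.0, -0.0, -0.001]
contact_force: [-0.7, -1.1, -1.0]
gripper_width: 15.0
```

Emit:
apply_moves --plan '[1, 0, 0, -0.02, 0, 1, 0, 0, -0.04, 0, 1, 0, 0, -0.04, 0, 1, 0, 0, -0.04, 0]'

```text
clock: 6.47
position: [571.6, 27.9, 68.9]
ee_rot: [0.03, 1.0, -0.001, -0.002]
contact_force: [0.4, -0.2, -0.8]
gripper_width: 15.0
```

```bash
python3 - <<'E'
from m import *
s=arm.read_state();print(s['position'],s['clock'],s['gripper_width'],s['contact_force'],s['ee_rot'])
d=grab('side','side7');t=grab('top','top7')
cv2.imwrite('pics/z7.png',np.hstack([cv2.resize(d['color'][130:270,120:260,::-1],None,fx=4,fy=4),cv2.resize(t['color'][85:225,205:255,::-1],None,fx=4,fy=4)]))
hsv=cv2.cvtColor(d['color'],cv2.COLOR_RGB2HSV);m=(hsv[...,0]>3)&(hsv[...,0]<20)&(hsv[...,1]>150)&(hsv[...,2]>60)
P=top(d,100,300,80,285,60,200,m);print('handle z',np.percentile(P[:,2],[5,50,95]),rect(P[:,:2]))
W=cloud(d);k=(W[...,2]>62)&(W[...,0]>636)&(W[...,0]<665)&(abs(W[...,1]-25)<25);print(W[k].round(0).tolist()[:60])
v,u=np.nonzero(k);print(u.min(),u.max(),v.min(),v.max())
E
```

```text
[571.60683534  27.88916534  68.90217166] 6.4667 14.989450111486187 [ 0.44583433 -0.1785456  -0.78238846] [ 2.95204575e-02  9.99561446e-01 -8.57802254e-04 -2.17299705e-03]
handle z [121.67909684 134.59122227 137.47025607] (array([572.7,  31. ]), 109.0, 21.6, -5.64)
[[653.0, 25.0, 111.0], [652.0, 24.0, 110.0], [649.0, 24.0, 111.0], [654.0, 25.0, 107.0], [651.0, 26.0, 109.0], [650.0, 25.0, 108.0], [654.0, 25.0, 105.0], [652.0, 26.0, 106.0], [650.0, 25.0, 105.0], [653.0, 24.0, 101.0], [651.0, 24.0, 101.0], [651.0, 21.0, 99.0], [653.0, 25.0, 99.0], [651.0, 25.0, 100.0], [650.0, 23.0, 98.0], [653.0, 26.0, 97.0], [651.0, 26.0, 98.0], [649.0, 25.0, 98.0], [653.0, 27.0, 96.0], [651.0, 27.0, 96.0], [651.0, 24.0, 93.0], [652.0, 27.0, 93.0], [651.0, 25.0, 91.0], [648.0, 24.0, 92.0], [652.0, 26.0, 89.0], [652.0, 23.0, 86.0], [650.0, 23.0, 87.0], [651.0, 19.0, 82.0], [649.0, 18.0, 82.0], [653.0, 26.0, 86.0], [650.0, 27.0, 88.0], [651.0, 22.0, 83.0], [649.0, 19.0, 80.0], [653.0, 27.0, 83.0], [652.0, 25.0, 83.0], [651.0, 23.0, 80.0], [649.0, 22.0, 80.0], [649.0, 19.0, 77.0], [654.0, 30.0, 84.0], [653.0, 28.0, 82.0], [650.0, 29.0, 84.0], [649.0, 27.0, 82.0], [650.0, 22.0, 77.0], [650.0, 19.0, 74.0], [655.0, 29.0, 80.0], [654.0, 28.0, 78.0], [650.0, 30.0, 82.0], [650.0, 27.0, 79.0], [651.0, 21.0, 72.0], [650.0, 20.0, 71.0], [656.0, 28.0, 75.0], [653.0, 29.0, 77.0], [651.0, 29.0, 78.0], [650.0, 27.0, 76.0], [650.0, 23.0, 72.0], [650.0, 21.0, 70.0], [650.0, 16.0, 65.0], [655.0, 28.0, 72.0], [652.0, 29.0, 74.0], [651.0, 26.0, 72.0]]
156 163 184 202
```

View pics/z7.png

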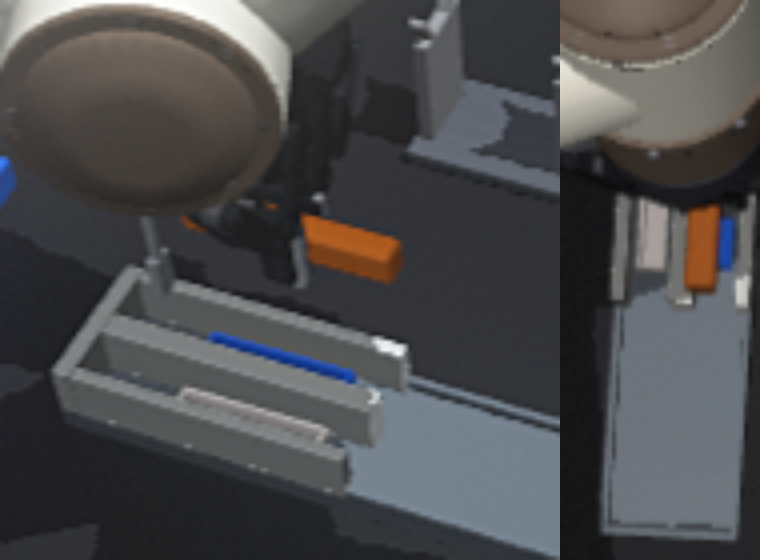

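Emit:
apply_moves --plan '[1, 0, 0, -0.01, 0, 1, 0, 0, -0.02, 0, 1, 0, 0, -0.025, 0, 1, 0, 0, -0.03, 0, 1, 0, 0, -0.035, 0, 1, 0, 0, -0.04, 0, 1, 0, 0, -0.043, 0, 1, 0, 0, -0.043, 0]'

```text
clock: 7.23
position: [572.5, 28.6, 26.6]
ee_rot: [0.029, 1.0, -0.0, -0.001]
contact_force: [0.6, 0.2, -0.4]
gripper_width: 15.3
```

```bash
python3 - <<'E'
from m import *
s=arm.read_state();print(s['position'],s['clock'],s['gripper_width'],s['contact_force'],s['ee_rot'])
d=grab('side','side8');t=grab('top','top8')
cv2.imwrite('pics/z8.png',np.hstack([cv2.resize(d['color'][130:270,120:260,::-1],None,fx=4,fy=4),cv2.resize(t['color'][85:225,205:255,::-1],None,fx=4,fy=4)]))
hsv=cv2.cvtColor(d['color'],cv2.COLOR_RGB2HSV);m=(hsv[...,0]>3)&(hsv[...,0]<20)&(hsv[...,1]>150)&(hsv[...,2]>60)
P=top(d,100,300,80,285,60,200,m);print('handle z',np.percentile(P[:,2],[5,50,95]),rect(P[:,:2]))
E
```

```text
[572.49568756  28.63466924  26.61334944] 7.2333 15.309727633967142 [ 0.63438779  0.21696262 -0.41851827] [ 2.93765504e-02  9.99568093e-01 -2.19639616e-04 -7.72509121e-04]
handle z [80.04346673 92.07804687 95.53907186] (array([542.5,  33.4]), 48.7, 19.9, -0.24)
```

View pics/z8.png

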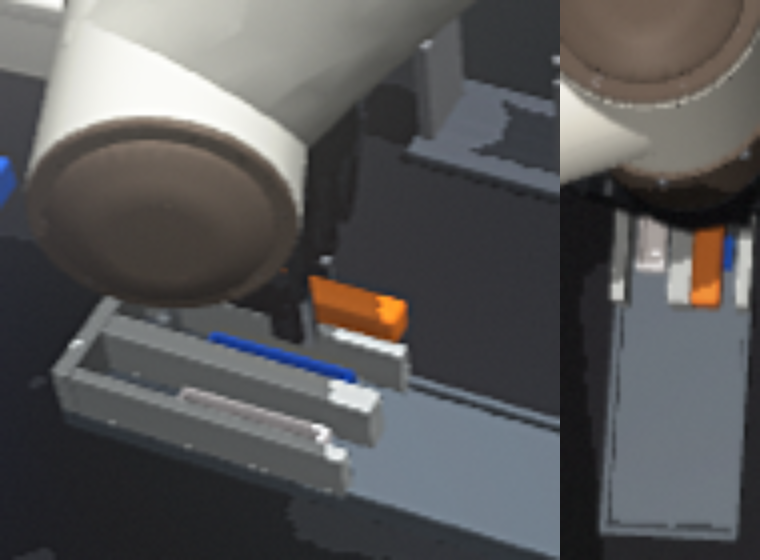

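Emit:
apply_moves --plan '[1, -0.005, 0.0003, -0.001, 0, 1, -0.01, 0.0006, -0.001, 0, 1, -0.015, 0.0009, -0.001, 0, 1, -0.019, 0.0011, -0.001, 0, 1, -0.023, 0.0014, -0.001, 0, 1, -0.027, 0.0016, -0.001, 0, 1, -0.031, 0.0018, -0.001, 0, 1, -0.035, 0.0021, -0.001, 0]'

```text
clock: 8.0
position: [537.8, 30.9, 26.7]
ee_rot: [0.029, 1.0, 0.0, 0.0]
contact_force: [0.6, 0.1, -1.7]
gripper_width: 15.0
```

```bash
python3 - <<'E'
from m import *
s=arm.read_state();print(s['position'],s['clock'],s['gripper_width'],s['contact_force'],s['ee_rot'])
d=grab('side','side9');t=grab('top','top9')
cv2.imwrite('pics/z9.png',np.hstack([cv2.resize(d['color'][130:270,120:260,::-1],None,fx=4,fy=4),cv2.resize(t['color'][85:225,205:255,::-1],None,fx=4,fy=4)]))
E
```

```text
[537.83969362  30.91934736  26.68337724] 8.0 14.975693937670757 [ 0.56360972  0.14307555 -1.69665444] [2.93080090e-02 9.99570383e-01 7.97185531e-05 2.88237907e-04]
```

View pics/z9.png

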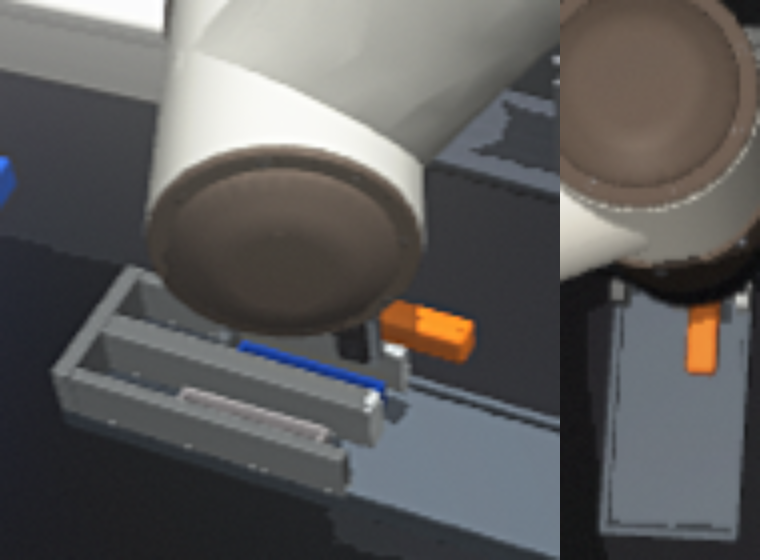

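The blue boat has moved. Its rear end went from crop x=210 to 240, its front end is at the mouth at about (385,388), and the foot is behind it. The white boat is unchanged, so I'll keep dragging.

Emit:
apply_moves --plan '[1, -0.005, 0.0003, 0, 0, 1, -0.01, 0.0006, 0, 0, 1, -0.015, 0.0009, 0, 0, 1, -0.02, 0.0012, 0, 0, 1, -0.025, 0.0015, 0, 0, 1, -0.03, 0.0018, 0, 0, 1, -0.035, 0.0021, 0, 0, 1, -0.04, 0.0024, 0, 0]'

```text
clock: 8.77
position: [497.6, 33.3, 26.6]
ee_rot: [0.029, 1.0, 0.0, 0.0]
contact_force: [1.2, -0.5, 0.0]
gripper_width: 14.9
```

Emit:
apply_moves --plan '[1, -0.005, 0.0003, 0, 0, 1, -0.01, 0.0006, 0, 0, 1, -0.015, 0.0009, 0, 0, 1, -0.02, 0.0012, 0, 0, 1, -0.025, 0.0015, 0, 0, 1, -0.03, 0.0018, 0, 0, 1, -0.035, 0.0021, 0, 0, 1, -0.039, 0.0023, 0, 0]'

```text
clock: 9.43
position: [458.3, 35.5, 26.5]
ee_rot: [0.029, 1.0, -0.0, -0.0]
contact_force: [0.2, 0.4, 0.2]
gripper_width: 15.3
```

```bash
python3 - <<'E'
from m import *
s=arm.read_state();print(s['position'],s['clock'],s['gripper_width'],s['contact_force'],s['ee_rot'])
d=grab('side','side10');t=grab('top','top10')
cv2.imwrite('pics/z10.png',np.hstack([cv2.resize(d['color'][150:290,130:290,::-1],None,fx=3.5,fy=3.5),cv2.resize(t['color'][85:225,205:255,::-1],None,fx=3.5,fy=3.5)]))
E
```

```text
[458.31686698  35.51005337  26.48287426] 9.4333 15.277417121497907 [0.20278013 0.41106187 0.20707583] [ 2.93688633e-02  9.99568629e-01 -3.05753171e-05 -1.57707276e-04]
```

View pics/z10.png

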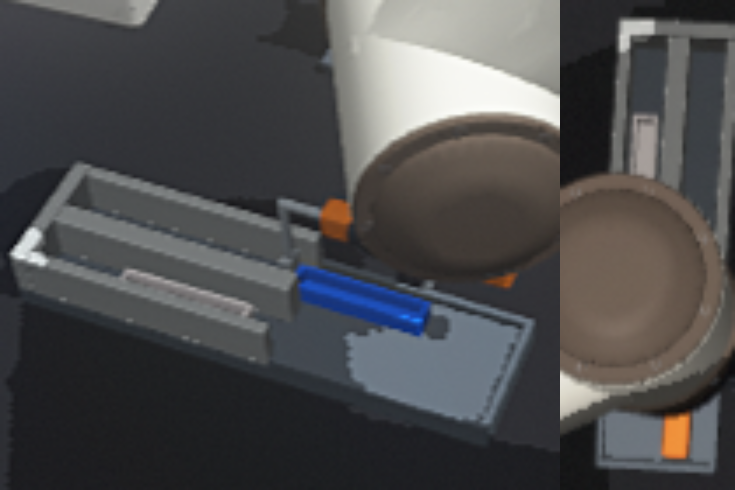

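Emit:
apply_moves --plan '[1, -0.005, 0.0003, 0, 0, 1, -0.01, 0.0006, 0, 0, 1, -0.015, 0.0009, 0, 0, 1, -0.02, 0.0012, 0, 0, 1, -0.024, 0.0014, 0, 0, 1, -0.027, 0.0016, 0, 0, 1, -0.029, 0.0017, 0, 0, 1, -0.029, 0.0017, 0, 0]'

```text
clock: 10.2
position: [429.4, 37.2, 26.5]
ee_rot: [0.029, 1.0, -0.0, -0.0]
contact_force: [1.2, 0.3, -1.2]
gripper_width: 15.1
```

```bash
python3 - <<'E'
from m import *
s=arm.read_state();print(s['position'],s['clock'],s['gripper_width'],s['contact_force'],s['ee_rot'])
d=grab('side','side11')
cv2.imwrite('pics/z11.png',cv2.resize(d['color'][150:290,130:290,::-1],None,fx=3.7,fy=3.7))
hsv=cv2.cvtColor(d['color'],cv2.COLOR_RGB2HSV);m=(hsv[...,0]>100)&(hsv[...,0]<130)&(hsv[...,1]>130)&(hsv[...,2]>60)
P=top(d,130,300,190,280,8,35,m);q=rk(P[:,:2]);print(np.percentile(q,[0,1,99,100],axis=0),rect(q),P[:,2].max())
E
```

```text
[429.3869715   37.16279094  26.50046587] 10.2 15.097846918063958 [ 1.24797806  0.32252584 -1.18447706] [ 2.92797520e-02  9.99571212e-01 -8.34607258e-05 -2.84865083e-04]
[[-118.15458833  -28.46479718]
 [-117.65514368  -27.31007707]
 [ -37.93317373   -8.99701281]
 [ -37.34983246   -8.5064582 ]] (array([-77.8, -18.4]), 80.8, 19.8, -0.58) 29.918455692593398
```

View pics/z11.png

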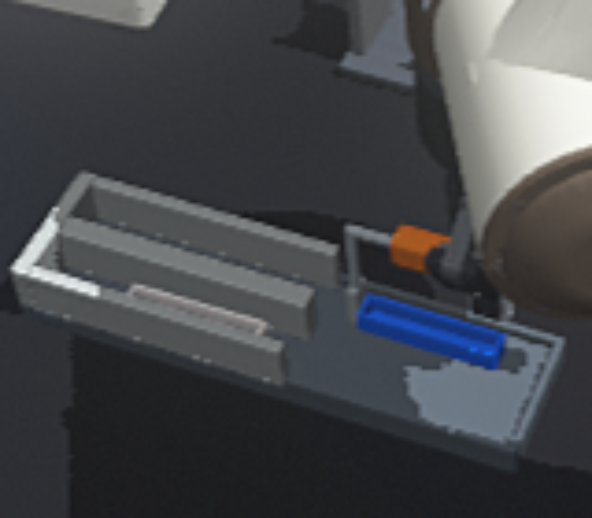

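Side view: the boat stands upright on the tray, spanning rack x −118 to −38, with its whole length beyond the lane mouth at −20. I'll back off 3 mm, lift, and take the pick back.

Emit:
apply_moves --plan '[1, 0.003, 0, 0, 0, 1, 0.003, 0, 0.01, 0, 1, 0.003, 0, 0.025, 0, 1, 0.003, 0, 0.04, 0, 1, 0.003, 0, 0.055, 0, 1, 0.003, 0, 0.07, 0, 1, 0.003, 0, 0.084, 0, 1, 0.003, 0, 0.084, 0]'

```text
clock: 10.92
position: [435.3, 37.9, 113.0]
ee_rot: [0.029, 1.0, 0.001, 0.003]
contact_force: [1.1, 0.1, 0.3]
gripper_width: 15.2
```

Emit:
apply_moves --plan '[1, 0.012, -0.025, 0, 0, 1, 0.026, -0.055, 0, -0.3, 1, 0.041, -0.085, 0, -0.6, 1, 0.055, -0.115, 0, -0.9, 1, 0.07, -0.145, 0, -1.1, 1, 0.084, -0.175, 0, -1.1, 1, 0.098, -0.203, 0, -1.1, 1, 0.1045, -0.2175, 0, -1.1]'

```text
clock: 11.58
position: [538.5, -183.2, 108.8]
ee_rot: [0.04, 0.999, -0.0, -0.001]
contact_force: [1.7, 0.4, -0.9]
gripper_width: 15.1
```

Emit:
apply_moves --plan '[1, 0, 0, 0, 0, 1, 0, 0, -0.02, 0, 1, 0, 0, -0.04, 0, 1, 0, 0, -0.055, 0, 1, 0, 0, -0.055, 0, 1, 0, 0, -0.055, 0]'

```text
clock: 12.08
position: [536.5, -179.9, 54.3]
ee_rot: [0.039, 0.999, -0.0, -0.002]
contact_force: [-0.7, -0.1, -0.6]
gripper_width: 15.3
```

```bash
python3 - <<'E'
from m import *
s=arm.read_state();print(s['position'],s['clock'],s['gripper_width'],s['contact_force'],s['ee_rot'])
d=grab('side','side12')
cv2.imwrite('pics/z12.png',np.hstack([cv2.resize(d['color'][60:180,180:300,::-1],None,fx=4,fy=4),cv2.resize(d['color'][180:280,125:200,::-1],None,fx=4,fy=4.8)]))
hsv=cv2.cvtColor(d['color'],cv2.COLOR_RGB2HSV);m=(hsv[...,0]>3)&(hsv[...,0]<20)&(hsv[...,1]>150)&(hsv[...,2]>60)
P=top(d,205,280,80,185,90,200,m);print('handle z',np.percentile(P[:,2],[5,50,95]),rect(P[:,:2]))
E
```

```text
[ 536.49965952 -179.88019132   54.26339682] 12.0833 15.30163193256213 [-0.67866018 -0.07291571 -0.61261536] [ 3.87236554e-02  9.99248599e-01 -1.18035906e-05 -1.64778066e-03]
handle z [105.50793197 117.49018146 122.19091758] (array([ 538.4, -176.3]), 110.4, 24.6, -5.24)
```

View pics/z12.png

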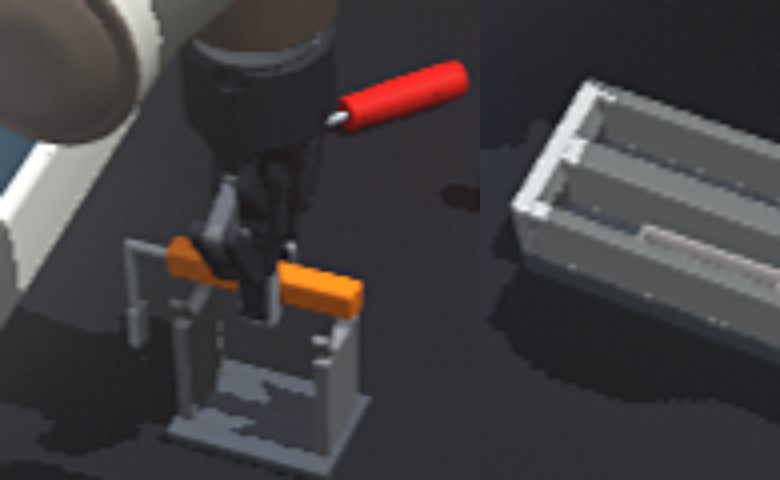

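Emit:
apply_moves --plan '[1, 0, 0, -0.006, 0, 1, 0, 0, -0.012, 0, 1, 0, 0, -0.018, 0, 1, 0, 0, -0.021, 0, 1, 0, 0, -0.023, 0, 1, 0, 0, -0.0245, 0, 1, 0, 0, -0.0245, 0, 1, 0, 0, -0.0245, 0]'

```text
clock: 12.8
position: [537.7, -180.3, 31.1]
ee_rot: [0.039, 0.999, -0.0, 0.0]
contact_force: [-0.2, 0.2, -1.0]
gripper_width: 15.2
```

```bash
python3 - <<'E'
from m import *
s=arm.read_state();print(s['position'],s['clock'],s['gripper_width'],s['contact_force'],s['ee_rot'])
d=grab('side','side13')
cv2.imwrite('pics/z13.png',cv2.resize(d['color'][60:180,180:300,::-1],None,fx=5,fy=5))
hsv=cv2.cvtColor(d['color'],cv2.COLOR_RGB2HSV);m=(hsv[...,0]>3)&(hsv[...,0]<20)&(hsv[...,1]>150)&(hsv[...,2]>60)
P=top(d,205,280,80,185,70,200,m);print('handle z',np.percentile(P[:,2],[5,50,95]),rect(P[:,:2]))
E
```

```text
[ 537.73831119 -180.30046917   31.14604627] 12.8 15.224835053884112 [-0.2285729   0.17634651 -1.01054295] [ 3.89438471e-02  9.99241365e-01 -1.88542305e-05  2.64415378e-04]
handle z [82.53281577 94.51035859 99.30315413] (array([ 538.9, -176.2]), 109.3, 26.6, -4.23)
```

View pics/z13.png

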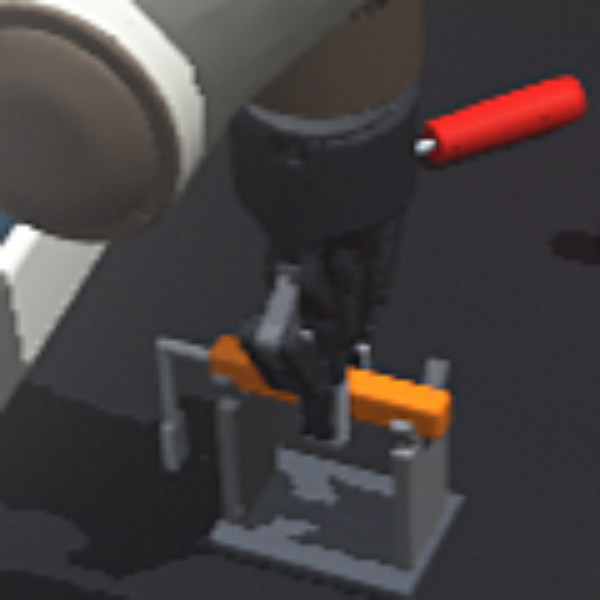

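The handle is seated between the notches at the same pixels as before the grasp, and its top is at z about 98. Next I'll lower the last 0.5 mm, open and rise.

Emit:
apply_moves --plan '[1, 0, 0, -0.0005, 0, 0.6, 0, 0, -0.0005, 0, 0.3, 0, 0, -0.0005, 0, -1, 0, 0, -0.0005, 0, -1, 0, 0, -0.0005, 0, -1, 0, 0, -0.0005, 0, -1, 0, 0, -0.0005, 0, -1, 0, 0, -0.0005, 0]'

```text
clock: 13.52
position: [537.5, -180.3, 30.5]
ee_rot: [0.039, 0.999, -0.0, 0.0]
contact_force: [0.8, 0.6, 0.3]
gripper_width: 85.2
```

Emit:
apply_moves --plan '[-1, 0, 0, 0, 0, -1, 0, 0, 0.015, 0, -1, 0, 0, 0.035, 0, -1, 0, 0, 0.065, 0, -1, 0, 0, 0.095, 0, -1, 0, 0, 0.125, 0, -1, 0, 0, 0.15, 0, -1, 0, 0, 0.16, 0]'

```text
clock: 14.18
position: [539.5, -180.8, 195.0]
ee_rot: [0.039, 0.999, -0.001, 0.004]
contact_force: [1.0, 0.3, 0.3]
gripper_width: 85.4
```

Emit:
apply_moves --plan '[-1, -0.015, -0.03, 0, 0, -1, -0.03, -0.06, 0, 0, -1, -0.045, -0.09, 0, 0, -1, -0.06, -0.12, 0, 0, -1, -0.075, -0.15, 0, 0, -1, -0.09, -0.18, 0, 0, -1, -0.1, -0.2, 0, 0, -1, -0.1, -0.2, 0, 0]'

```text
clock: 14.85
position: [435.1, -382.9, 189.3]
ee_rot: [0.041, 0.999, 0.0, -0.001]
contact_force: [0.4, 1.2, -0.2]
gripper_width: 85.6
```

```bash
python3 - <<'E'
from m import *
s=arm.read_state();print(s['position'],s['clock'],s['gripper_width'],s['contact_force'])
d=grab('side','side14');t=grab('top','top14')
for n,d,b,b2 in(('top',t,(310,370,100,180),(205,265,85,225)),('side',d,(205,280,115,185),(120,290,190,275))):
    hsv=cv2.cvtColor(d['color'],cv2.COLOR_RGB2HSV);m=(hsv[...,0]>3)&(hsv[...,0]<20)&(hsv[...,1]>150)&(hsv[...,2]>60)
    P=top(d,*b,94,103,m); 
    if len(P)>20: print(n,'handle top',rect(P[:,:2]),line(P[:,:2]),np.median(P[:,2]))
    m=(hsv[...,0]>100)&(hsv[...,0]<130)&(hsv[...,1]>130)&(hsv[...,2]>60)
    P=top(d,*b2,8,35,m)
    if len(P)>20: q=rk(P[:,:2]);print(n,'blue',q.min(0),q.max(0),rect(q),np.percentile(P[:,2],[50,97]))
E
```

```text
[ 435.13986725 -382.94456033  189.26634516] 14.85 85.64167091511246 [ 0.42581646  1.21981997 -0.16743096]
top handle top (array([ 537.2, -179.3]), 108.1, 16.1, -4.48) (array([ 536.61654278, -179.22328568]), np.float64(-4.597188905563269)) 97.16165415364298
top blue [-118.74573531  -26.13606866] [-36.49974782  -7.86542067] (array([-77.6, -17. ]), 82.3, 18.2, -0.11) [15.94582516 27.04441314]
side handle top (array([ 539.7, -174.9]), 110.2, 28.3, -3.39) (array([ 538.65655043, -178.22358119]), np.float64(-3.9994748508949067)) 97.12817276346573
side blue [-118.1004336   -35.87791437] [-31.02892491  -8.30051157] (array([-74.4, -18.6]), 88.7, 24.9, -6.31) [19.61049017 26.39062458]
```

View pics/side14.png

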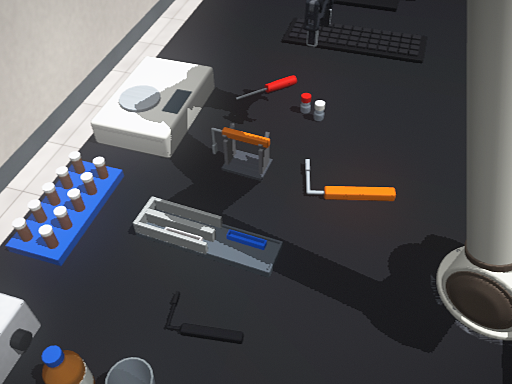

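View pics/top14.png

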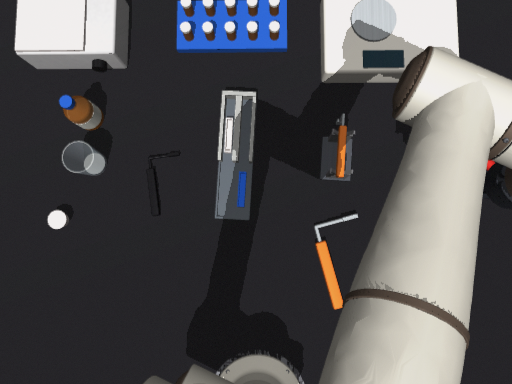

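The blue boat stands upright on the tray at top view (242,190), with its rear end 16–17 mm clear of the lane mouth. The white boat is unmoved at (229,134). The pick is back on its rest at (342,150), within about 1.5 mm of where it started, and its yaw is unchanged. The robot is clear of everything, so I'm handing in.

```bash
python3 - <<'E'
from bench import arm
print(arm.job_done())
E
```

```text
the job is handed in; nothing more can be done
None
```

I dragged the blue boat out of its lane with the hooked pick, and it now stands upright on the tray. I handed the job in at about 15 s of robot time.

**Blue boat:** it spans rack x of about −118 to −37, so all of it is past the lane mouth at −20. Only the pick's foot moved it. The gripper stayed well above it throughout.

**White boat:** it looks unmoved in its lane in the last top and side pictures. I judged this by eye and did not measure it.

**Pick:** it is back level on its posts. In the top view it is within about 1.5 mm of its first position, at the same height and with yaw −4.5° against −4.3° to −4.6° before. The side view's centre differed by a few mm, but that view was equally loose before the move.

**What disagreed:**
- **TCP height:** the reported TCP height was about 40 mm below where the cameras showed the fingertips. I trusted the pictures, which agreed with the given handle and rack heights, and the grasp, drag and return all fitted that.
- **Boat extent:** the side view's last blue-boat rectangle came out larger, with its rear at about −31. That was still clear of the mouth.

All force readings after moves were under 3 N.

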